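# Hang the orange temperature probe in the eyelet over the jar

## Task

Take the orange-headed temperature probe out of its rack and put its steel stem down through the eyelet of the stand that has the amber jar under it, so that the probe hangs upright with its black collar resting on the eyelet. Lower it gently all the way rather than dropping it, and leave the blue-headed probe in the rack.

Things in the scene. Friction and masses are not known exactly. Their poses are not given: they have to be found in the camera images.
- probe_orange: Upright rigid stick thermometer, 60-130 g, round about its z (up). Origin: on the axis, underside of its black collar (44 mm across, 0 to +5 mm). Orange head 28 mm across, +5 to +60 mm; steel stem 9 mm across, down to -90 mm. Starts hanging loosely by its collar in a hole of a fixed grey rack with 2 holes 100 mm apart (rack top 105 mm over the bench).
- probe_blue: The same probe with a blue head, in the rack's other hole, 100 mm from the orange one; same origin and axes. It stays there. Which hole holds which probe varies.
- jar_stand_eyelet (a point): The wanted eyelet: hole centre at the top face of a fixed dark steel ring, 120 mm over the bench, z up. Hole 28 mm across, ring 54 mm outside, 12 mm thick. An arm along +x joins it to a post 85 mm away; nothing rises above the ring's top. An open amber jar, 92 mm across, is fixed below; its floor is 10 mm or more under the end of a hung stem.
- bare_stand_eyelet (a point): The eyelet of a second fixed stand just like it, but with no jar under the ring. Not to be used.

How it is judged:
At the end, for the whole second after the job is handed in: The orange probe hangs at rest in the eyelet over the jar: its axis within 12 mm of the hole's centre, collar underside within 6 mm of the ring's top, upright within 10 degrees; the blue probe is within 30 mm of where it started (horizontal distance between probe_orange and jar_stand_eyelet below 0.012 m and z of probe_orange in the frame of jar_stand_eyelet between -0.006 and 0.006 m and angle between probe_orange's own z axis and vertical below 0.17 rad and linear speed of probe_orange below 0.03 m/s and distance of probe_blue from where it was at the start of the episode below 0.03 m); the robot touches nothing.
It fails at once if the orange probe is dropped into the eyelet (faster than 0.7 m/s while its stem is in the hole) (horizontal distance between probe_orange and jar_stand_eyelet below 0.02 m and z of probe_orange in the frame of jar_stand_eyelet below 0.09 m and linear speed of probe_orange above 0.7 m/s).
It fails at once if the blue probe is taken or knocked out of place (moved more than 30 mm) (distance of probe_blue from where it was at the start of the episode above 0.03 m).
It also fails if it takes over 38 s, if anything falls off the work surface, if the arm or the gripper's body presses on something with over 40 N, if the wrist force passes 120 N, or if a joint passes its speed limit or range.

## Robot

A 7-joint arm with a two-finger parallel gripper is mounted at the origin on the work surface. World frame = base frame: x ahead of the robot, y to its left, z up, the work surface at z = 0. Lengths are in m, angles in rad, forces in N, time in s.
With the tool pointing down it reaches from about 0.425 to 0.875 m from the base axis. Payload 4.7 kg.
Tool frame: the origin (TCP) lies midway between the tips of the shut fingers; the grasp point (between the pads) lies 19 mm behind it; z points along the fingers, y is the direction in which the jaws open and shut (so a half turn about z gives the same grasp; the last joint's range is limited). The gripper opens to 87 mm and grips with 3 to 60 N. Pads are 19 mm wide; open, the fingers measure 117 mm over their backs; the gripper's body (75 mm by 190 mm) begins 51 mm behind the grasp point.
Start: joints at [-1.147, 0.321, -0.07, 1.45, 0.023, 1.371, -0.057], TCP at [0.259, 0.596, 0.201] pointing down, gripper open.
Joint ranges: [-2.86, 2.86], [-0.3, 2.09], [-1.38, 1.24], [0.06, 2.45], [-1.56, 4.7], [0.09, 2.05], [-2.69, 2.69]. Speed limits (rad/s): [2.57, 2.57, 3.14, 3.14, 3.14, 3.14, 3.14].

## Interface

Orientations are given as a rotation vector (axis times angle).
In Python, from workcell import readout, vision, workorder gives the robot as it stands.
- The arm moves only by the shell command python3 -m handwheel 'ROWS' [OPENING]. ROWS is JSON, a list that holds one entry, the list of rows, each a list of 4 numbers: the shift along the tool's x, y, z in mm, then the turn about the tool's z in rad. In form: [[[tx, ty, tz, yaw], ...]]. A call has 1 to 5 rows; each row shifts and turns the pose as measured when the row begins, along the tool's axes as they then stand; what a row does not reach is not made up. A row lasts 1/8 s, in which the tool goes at most 62.5 mm and 10.7 degrees, less where a joint would pass 70% of its speed; a pose out of reach is approached as far as the arm can. A call is refused whole if a number of a shift passes 62.5 or a number of a turn 0.188, either way. A call with a gripper value outside its range is refused whole. OPENING is the closure in counts, from 0 (fully open) to 255 (shut), set as the call begins (- or left out, the last holds). The fingers move at their own pace and stop on an object; the grip force is fixed at half the most. Time passes only in rows, so rows that do not move let the fingers close. It gives the time, the measured TCP pose, the force and the opening at its end, in the units of the state.
- readout.get_obs(): the state, without advancing time (a new reading comes with each control period).
- vision.camera(name): name is "scene" or "top"; returns a dict with "image" (420x560x3 uint8, red, green, blue), "K" (3x3 intrinsics, pixels), "R" (3x3) and "t" (3): a world point X has camera coordinates R X + t. Camera axes: x right, y down, z forward; pixel columns grow to the right and rows downward; lengths in m; the calibration is good to about 2 mm. A picture is of the moment at which its call begins. There is no depth.
- workorder.job_done(): hands the job in, once; it reports no verdict.
The state is a dict: "time": time; "joint_positions": joint angles; "qd": joint speeds; "effort": joint torques, N m; "ee_pos": TCP position; "eef_rot": TCP orientation; "contact_force": force on the tool from outside, world axes, zero at the start; "torque": the same for the moment, N m; "gripper_width": opening from 0.0 (shut) to 1.0 (fully open).
Only numpy, scipy, OpenCV 4.12 (cv2) and the standard library are available. Lean on these libraries where they do the work, as an engineer would, in place of code of your own. Each camera call takes 0.05 s, during which the arm holds its last target.

## Working session

There is one attempt and no reset: what is moved stays moved. The work goes in short steps, Python scripts to look and compute and a shell command to move; the robot and the scene stay as the last step left them, time stands still between calls to the robot, and variables do not carry over. Pictures are saved under pics/ and viewed, and the job is handed in when it is done.

```bash
mkdir -p pics; ls; python3 - <<'E'
from workcell import readout, vision
import cv2,numpy as np
o=readout.get_obs()
for k in o: print(k,np.round(o[k],3))
for n in("scene","top"):
    c=vision.camera(n); cv2.imwrite(f"pics/{n}0.png",c["image"][:,:,::-1]); print(n,c["K"],c["R"],c["t"]); np.savez(f"{n}0.npz",**c)
E
```

```text
pics
time 0.0
joint_positions [-1.147  0.322 -0.07   1.452  0.023  1.371 -0.057]
qd [ 0.    -0.001  0.003 -0.     0.     0.001 -0.001]
effort [ 0.0000e+00 -4.9130e+01 -4.0400e-01 -3.1252e+01 -6.4000e-02  4.4000e-02
  0.0000e+00]
ee_pos [0.259 0.596 0.2  ]
eef_rot [-6.390e-01 -3.076e+00  3.000e-03]
contact_force [-0.369 -0.117 -0.416]
torque [-0.04   0.017 -0.006]
gripper_width 0.997
scene [[397.86302666   0.         281.3006186 ]
 [  0.         397.86302666 209.89754528]
 [  0.           0.           1.        ]] [[-0.6809561   0.7323167   0.00332182]
 [ 0.56415291  0.52746778 -0.63522377]
 [-0.46693713 -0.43068549 -0.772321  ]] [ 0.33291899 -0.22818003  1.08293691]
top [[503.58151353   0.         275.23914127]
 [  0.         503.58151353 216.69922557]
 [  0.           0.           1.        ]] [[ 0.008442   -0.99913742  0.04065902]
 [-0.99659883 -0.01173979 -0.08156557]
 [ 0.08197254 -0.03983216 -0.99583829]] [-0.00190153  0.52001162  1.05498519]
```

View pics/scene0.png

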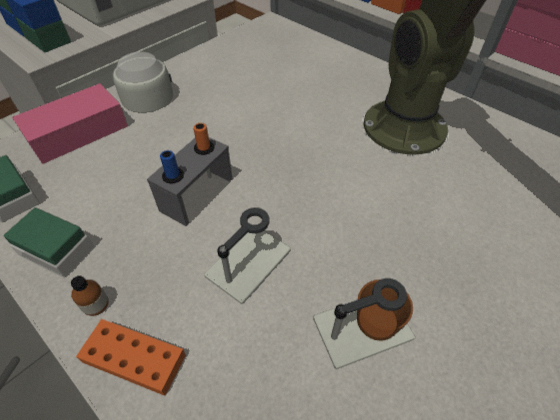

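View pics/top0.png

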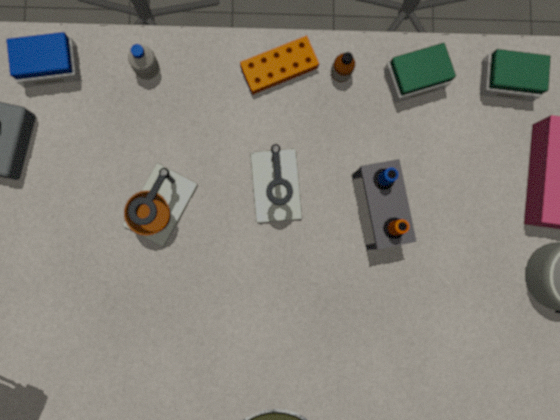

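Top view: orange head at about (399,227), blue at (387,177), jar ring at about (142,209), bare ring at (279,192). Scene view: orange head at (202,138), jar ring at (389,294). I'll zoom in next and then measure.

```bash
cat > h.py <<'E'
import numpy as np
def load(n): 
    d=np.load(n+".npz"); return {k:d[k] for k in d}
def plane(c,uv,z):
    d=c["R"].T@np.linalg.solve(c["K"],[uv[0],uv[1],1.]); o=-c["R"].T@c["t"]
    return o+d*(z-o[2])/d[2]
def tri(c1,p1,c2,p2):
    A=[];
    for c,p in((c1,p1),(c2,p2)):
        P=c["K"]@np.c_[c["R"],c["t"]]
        A+=[p[0]*P[2]-P[0],p[1]*P[2]-P[1]]
    A=np.array(A); return np.linalg.lstsq(A[:,:3],-A[:,3],rcond=None)[0]
def proj(c,X):
    q=c["K"]@(c["R"]@np.array(X)+c["t"]); return q[:2]/q[2]
E
python3 - <<'E'
import cv2,numpy as np
a=cv2.imread("pics/top0.png");b=cv2.imread("pics/scene0.png")
f=lambda i,x,y,w,h:cv2.resize(i[y:y+h,x:x+w],(400,300),interpolation=cv2.INTER_NEAREST)
cv2.imwrite("pics/z0.png",np.vstack([np.hstack([f(a,360,170,80,60+20-20),f(a,110,175,80,60)]),np.hstack([f(b,165,110,80,60),f(b,350,265,80,60)])]))
E
```

```text
(no output)
```

View pics/z0.png

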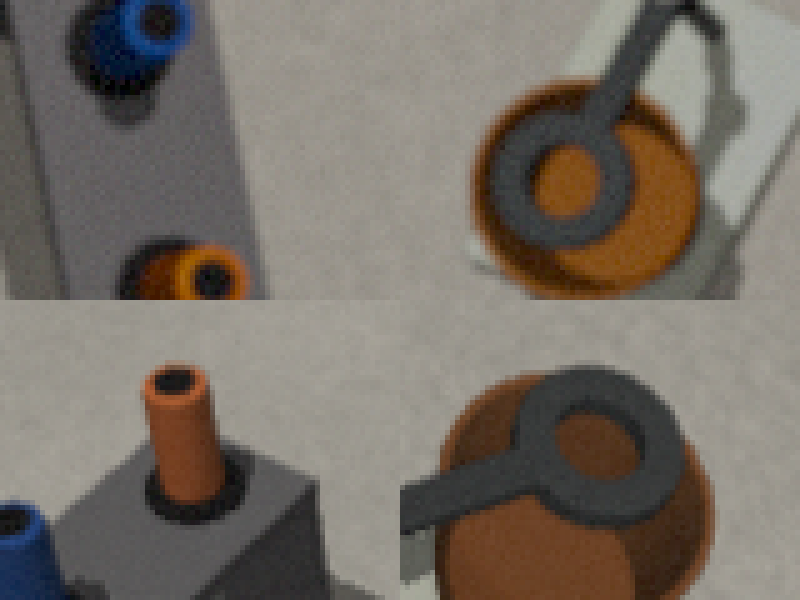

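```bash
python3 - <<'E'
import cv2,numpy as np
from h import *
T=load("top0");S=load("scene0")
def dark(c,box,th,minA=5):
    x,y,w,h=box; im=c["image"][y:y+h,x:x+w].astype(int)
    m=((im.max(2)<th)&(im.max(2)-im.min(2)<25)).astype(np.uint8)
    n,l,s,ce=cv2.connectedComponentsWithStats(m,connectivity=4)
    return [(np.round(ce[i]+[x,y],1),s[i,4]) for i in range(1,n) if s[i,4]>=minA]
print("caps")
print("top or",dark(T,(396,221,12,10),75)); print("top bl",dark(T,(386,170,12,10),75))
print("sc or",dark(S,(194,121,14,10),75)); print("sc bl",dark(S,(161,148,14,12),75))
pt=(401.8,225.6);ps=(199.7,125.5)
print("orange cap tri",tri(T,pt,S,ps),plane(T,pt,.165),plane(S,ps,.165))
bt=(360+160/5-.5,170+22/5-.5); bs=(165+13/5-.5,110+221/5-.5)
print("blue",tri(T,bt,S,bs),plane(T,bt,.165),plane(S,bs,.165))
# ring: inner hole through by amber color / outer
rt=(110+162.5/5-.5,175+178/5-.5); rs=(350+200/5-.5,265+144/5-.5)
print("ring outer",tri(T,rt,S,rs),plane(T,rt,.117),plane(S,rs,.117))
for ri in [(T,(110+166/5-.5,175+180/5-.5)),(S,(350+200/5-.5,265+142/5-.5))]: print("inner",plane(ri[0],ri[1],.114))
# check by projecting outlines
for n,c in(("top",T),("scene",S)):
    im=cv2.resize(c["image"][:,:,::-1],None,fx=1,fy=1)
E
```

```text
caps
top or [(array([402. , 225.9]), np.int32(34))]
top bl [(array([391.4, 173.8]), np.int32(37))]
sc or [(array([199.3, 125.8]), np.int32(23))]
sc bl [(array([166.1, 154. ]), np.int32(36))]
orange cap tri [ 0.49397946 -0.22707835  0.16561158] [ 0.49428661 -0.22752194  0.165     ] [ 0.49322932 -0.22723454  0.165     ]
blue [ 0.59122648 -0.20897858  0.16384253] [ 0.5915474  -0.20912502  0.165     ] [ 0.59121718 -0.20683267  0.165     ]
ring outer [0.52183308 0.26531422 0.11465872] [0.52186116 0.26432566 0.117     ] [0.52273121 0.26629588 0.117     ]
inner [0.52137793 0.26363279 0.114     ]
inner [0.52035874 0.26550217 0.114     ]
```

Measurements agree with the scene: the orange cap triangulates to z=0.166, the orange–blue spacing is 0.099, and the ring is at z≈0.115–0.12. I'll write a planner that prints the tool-frame rows I should type.

```bash
cat > plan.py <<'E'
import sys,numpy as np
from scipy.spatial.transform import Rotation as Rot
from workcell import readout
# target x y z(m) toolY angle(deg) step(mm)
x,y,z,ang,step=map(float,sys.argv[1:6]); n=int(sys.argv[6]) if len(sys.argv)>6 else 5
o=readout.get_obs(); p=np.array(o["ee_pos"]);R=Rot.from_rotvec(o["eef_rot"])
print("t",round(o["time"],2),"p",p.round(4),"tilt deg",np.degrees(np.arccos(-R.as_matrix()[2,2])).round(2),"toolY",np.degrees(np.arctan2(*R.as_matrix()[[1,0],1])).round(1),"F",np.round(o["contact_force"],1),"w",round(float(o["gripper_width"]),3))
for i in range(n):
    M=R.as_matrix(); d=(np.array([x,y,z])-p)*1000; L=np.linalg.norm(d)
    if L>step:d*=step/L
    cur=np.degrees(np.arctan2(M[1,1],M[0,1])); e=np.radians(cur-ang) # tool z down
    e=(e+2*np.pi if e<-1e-9 and abs(e)>np.pi else e); e=(e+np.pi)%(2*np.pi)-np.pi
    w=np.clip(e,-.18,.18); s=M.T@d
    print([*(round(float(v),1) for v in s),round(float(w),3)])
    p=p+d/1000; R=R*Rot.from_rotvec([0,0,w])
E
python3 plan.py .46 .35 .28 20 50; python3 - <<'E'
from workcell import readout
E
```

```text
t 0.1 p [0.2588 0.5957 0.2001] tilt deg 0.1 toolY 66.5 F [ 0.3  0.2 -0.5] w 1.0
[-43.1, -22.2, -12.2, 0.18]
[-46.4, -14.1, -12.2, 0.18]
[-48.2, -5.6, -12.2, 0.18]
[-48.4, 3.1, -12.2, 0.18]
[-47.1, 11.8, -12.2, 0.092]
```

```bash
python3 -m handwheel '[[[-43,-22,-12,0.18],[-46,-14,-12,0.18],[-48,-5.5,-12,0.18],[-48,3,-12,0.18],[-47,12,-12,0.1]]]' 0; python3 plan.py .52 .12 .28 -30 50
```

```text
time: 0.72
ee_pos: [0.4088, 0.405, 0.2568]
eef_rot: [-1.832, -2.55, 0.015]
contact_force: [0.2, 0.5, -0.4]
gripper_width: 0.999
t 0.72 p [0.4088 0.405  0.2568] tilt deg 0.56 toolY 18.6 F [ 0.2  0.5 -0.4] w 0.999
[-49.8, 2.3, -3.6, 0.18]
[-48.6, 11.2, -3.6, 0.18]
[-45.8, 19.7, -3.6, 0.18]
[-41.5, 27.6, -3.6, 0.18]
[-35.9, 34.6, -3.6, 0.128]
```

```bash
python3 -m handwheel '[[[-50,2,-4,0.18],[-49,11,-4,0.18],[-46,20,-4,0.18],[-42,28,-4,0.18],[-36,35,-4,0.13]]]'; python3 plan.py .5 -.1 .28 -79.5 50
```

```text
time: 1.35
ee_pos: [0.4995, 0.1617, 0.2771]
eef_rot: [2.742, 1.527, -0.017]
contact_force: [0.5, 0.4, 0.5]
gripper_width: 1.001
t 1.35 p [0.4995 0.1617 0.2771] tilt deg 0.63 toolY -31.8 F [0.5 0.4 0.5] w 1.001
[-42.5, 26.4, -0.2, 0.18]
[-37.0, 33.6, -0.2, 0.18]
[-30.4, 39.7, -0.2, 0.18]
[-22.8, 44.5, -0.2, 0.18]
[-14.5, 47.8, -0.2, 0.113]
```

```bash
echo
python3 -m handwheel '[[[-43,26,0,0.18],[-37,34,0,0.18],[-30,40,0,0.18],[-23,45,0,0.18],[-15,48,0,0.12]]]'; python3 plan.py .494 -.227 .25 -79.5 45
```

```text
time: 1.98
ee_pos: [0.4958, -0.0983, 0.2777]
eef_rot: [3.126, 0.23, -0.015]
contact_force: [0.3, 0.7, 0.5]
gripper_width: 1.001
t 1.98 p [ 0.4958 -0.0983  0.2777] tilt deg 0.68 toolY -81.6 F [0.3 0.7 0.5] w 1.001
[-7.0, 43.4, 9.8, -0.036]
[-8.5, 43.1, 9.8, -0.0]
[-7.9, 39.9, 9.1, -0.0]
[0.0, 0.0, 0.0, -0.0]
[0.0, 0.0, 0.0, 0.0]
```

```bash
python3 -m handwheel '[[[-7,43,8,-0.036],[-8.5,43,8,0],[-8,40,8,0],[0,0,0,0]]]'; python3 plan.py .494 -.227 .123 -79.5 30 5; python3 - <<'E'
from workcell import vision
import cv2,numpy as np
ims=[]
for n in("scene","top"):
    c=vision.camera(n); im=np.ascontiguousarray(c["image"][:,:,::-1]); np.savez(n+"1.npz",**c)
    ims.append(cv2.resize(im[80:290,100:380] if n=="scene" else im[120:330,270:550],(400,300)))
cv2.imwrite("pics/a1.png",np.hstack(ims))
E
```

```text
time: 2.48
ee_pos: [0.4907, -0.2356, 0.2533]
eef_rot: [3.122, 0.274, -0.016]
contact_force: [0.9, -0.3, -0.3]
gripper_width: 1.002
t 2.48 p [ 0.4907 -0.2356  0.2533] tilt deg 0.73 toolY -80.0 F [ 0.9 -0.3 -0.3] w 1.002
[1.4, -2.0, 29.9, -0.008]
[1.4, -2.0, 29.9, -0.0]
[1.4, -2.0, 29.9, -0.0]
[1.4, -2.0, 29.9, -0.0]
[0.5, -0.7, 10.6, 0.0]
```

View pics/a1.png

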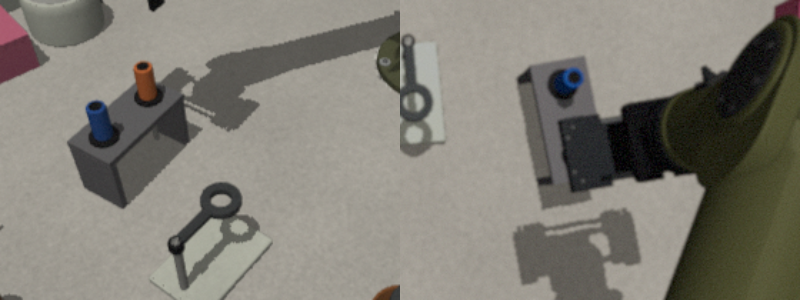

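The scene crop shows the fingertip entering above the orange head, and the top view shows the gripper covering it. I'll centre and descend in stages, with the head top at 0.165.

```bash
python3 -m handwheel '[[[4,-8,10,0],[1,-1,25,0],[0,0,25,0],[0,0,0,0]]]'; python3 plan.py .494 -.227 .123 -79.5 30 3; python3 - <<'E'
from workcell import vision
import cv2,numpy as np
c=vision.camera("scene"); im=np.ascontiguousarray(c["image"][:,:,::-1])
cv2.imwrite("pics/a2.png",cv2.resize(im[60:180,120:280],(800,600)))
E
```

```text
time: 3.08
ee_pos: [0.4976, -0.2127, 0.1905]
eef_rot: [3.126, 0.302, -0.013]
contact_force: [-0.5, -0.3, 0.5]
gripper_width: 0.998
t 3.08 p [ 0.4976 -0.2127  0.1905] tilt deg 0.49 toolY -78.9 F [-0.5 -0.3  0.5] w 0.998
[-2.5, 5.8, 29.3, 0.01]
[-2.4, 5.8, 29.3, 0.0]
[-0.7, 1.8, 8.9, 0.0]
```

View pics/a2.png

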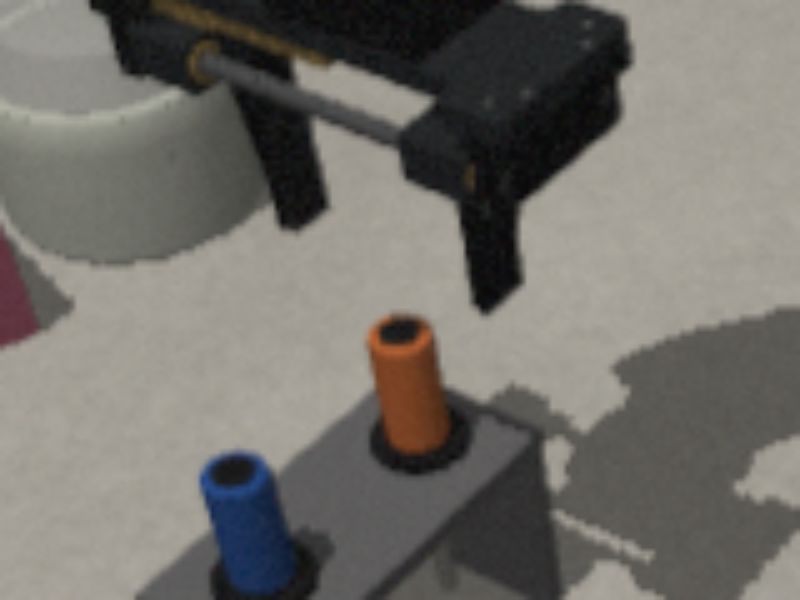

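The jaws straddle the orange head, but they sit about 15 mm off along y. I'll correct this at the current height.

```bash
python3 -m handwheel '[[[-4,13,0,-0.01],[0,0,0,0]]]'; python3 plan.py .494 -.227 .123 -79.5 30 3
```

```text
time: 3.38
ee_pos: [0.4988, -0.225, 0.1938]
eef_rot: [3.123, 0.323, -0.005]
contact_force: [-0.3, -0.1, 1.0]
gripper_width: 0.997
t 3.38 p [ 0.4988 -0.225   0.1938] tilt deg 0.23 toolY -78.2 F [-0.3 -0.1  1. ] w 0.997
[-2.1, 0.3, 29.9, 0.023]
[-2.1, 0.4, 29.9, 0.0]
[-0.8, 0.1, 11.0, 0.0]
```

```bash
python3 -m handwheel '[[[-5,1,15,0.02],[0,0,0,0]]]'; python3 plan.py .494 -.227 .123 -79.5 20 3
```

```text
time: 3.62
ee_pos: [0.4946, -0.2259, 0.1787]
eef_rot: [3.126, 0.292, -0.003]
contact_force: [0.2, 0.5, 0.7]
gripper_width: 0.998
t 3.62 p [ 0.4946 -0.2259  0.1787] tilt deg 0.15 toolY -79.3 F [0.2 0.5 0.7] w 0.998
[-0.2, 0.3, 20.0, 0.003]
[-0.2, 0.3, 20.0, 0.0]
[-0.2, 0.2, 15.7, 0.0]
```

```bash
python3 -m handwheel '[[[-0.5,1,20,0],[0,0,18,0],[0,0,14,0],[0,0,0,0]]]'; python3 plan.py .494 -.227 .123 -79.5 20 2
```

```text
time: 4.12
ee_pos: [0.4948, -0.2258, 0.1247]
eef_rot: [3.127, 0.293, -0.001]
contact_force: [-0.3, 0.4, 0.3]
gripper_width: 0.997
t 4.12 p [ 0.4948 -0.2258  0.1247] tilt deg 0.08 toolY -79.3 F [-0.3  0.4  0.3] w 0.997
[-1.0, 1.0, 1.7, 0.004]
[0.0, 0.0, 0.0, -0.0]
```

Good position. Closing the jaws.

```bash
python3 -m handwheel '[[[-0.5,1,1,0],[0,0,0,0],[0,0,0,0],[0,0,0,0],[0,0,0,0]]]' 255;  python3 -m handwheel '[[[0,0,0,0],[0,0,0,0],[0,0,0,0]]]'; python3 - <<'E'
from workcell import vision
import cv2,numpy as np
c=vision.camera("scene"); im=np.ascontiguousarray(c["image"][:,:,::-1])
cv2.imwrite("pics/a3.png",cv2.resize(im[60:180,120:280],(800,600)))
E
```

```text
time: 4.75
ee_pos: [0.4959, -0.2276, 0.1255]
eef_rot: [3.126, 0.293, 0.004]
contact_force: [-0.6, 0.4, -0.3]
gripper_width: 0.521
time: 5.12
ee_pos: [0.4959, -0.2276, 0.1255]
eef_rot: [3.126, 0.293, 0.004]
contact_force: [-0.8, -0.7, 0.2]
gripper_width: 0.313
```

View pics/a3.png

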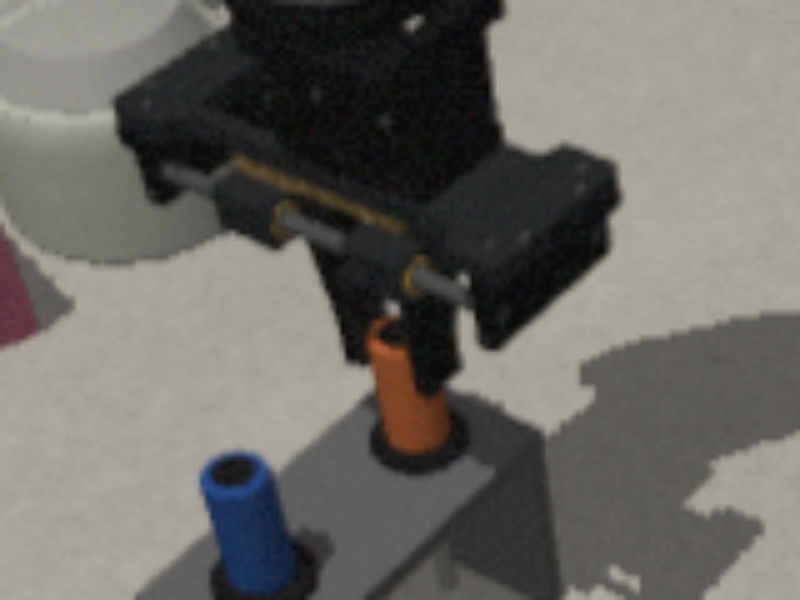

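Fingers are at about 27 mm, which matches the 28 mm head. I'll hold a moment, then test lift.

```bash
python3 -m handwheel '[[[0,0,0,0],[0,0,0,0]]]'; python3 -m handwheel '[[[0,0,-10,0],[0,0,-20,0],[0,0,-25,0],[0,0,-25,0],[0,0,0,0]]]';python3 - <<'E'
from workcell import vision
import cv2,numpy as np
c=vision.camera("scene"); im=np.ascontiguousarray(c["image"][:,:,::-1])
cv2.imwrite("pics/a4.png",cv2.resize(im[40:190,100:300],(800,600)))
E
```

```text
time: 5.42
ee_pos: [0.496, -0.2276, 0.1256]
eef_rot: [3.126, 0.293, 0.004]
contact_force: [0.2, -0.1, -0.2]
gripper_width: 0.311
time: 6.05
ee_pos: [0.4951, -0.2275, 0.209]
eef_rot: [3.126, 0.292, 0.002]
contact_force: [-0.3, 0.5, -1.4]
gripper_width: 0.31
```

View pics/a4.png

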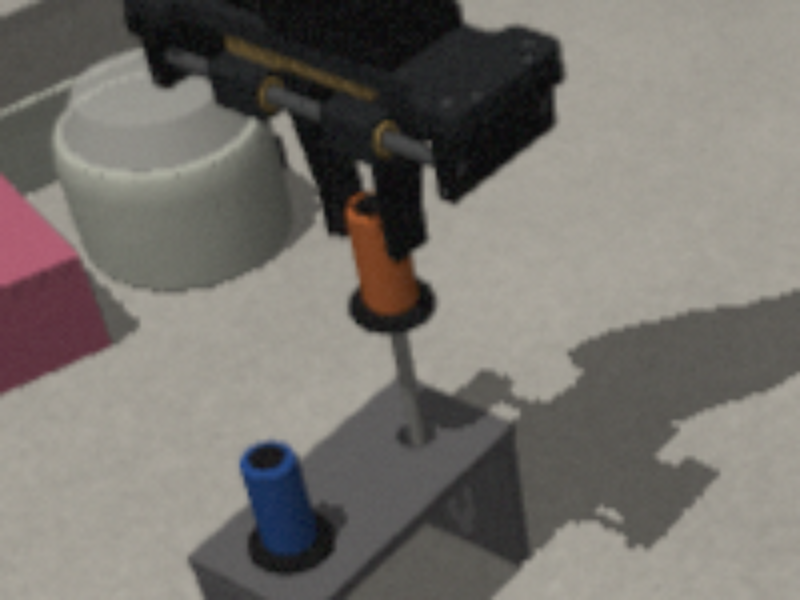

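Gripped and lifted, upright, with blue undisturbed. TCP minus collar underside is 20.6 mm. I'll raise further, then carry.

```bash
python3 -m handwheel '[[[0,0,-30,0],[0,0,-30,0],[0,0,-15,0],[0,0,0,0]]]'; python3 plan.py .522 .265 .29 -79.3 45 5;python3 -c "
from workcell import readout;print(readout.get_obs()['joint_positions'])"
```

```text
time: 6.6
ee_pos: [0.4918, -0.2257, 0.2791]
eef_rot: [-3.126, -0.292, 0.015]
contact_force: [0.4, -0.4, -1.9]
gripper_width: 0.31
t 6.6 p [ 0.4918 -0.2257  0.2791] tilt deg 0.54 toolY -79.3 F [ 0.4 -0.4 -1.9] w 0.31
[11.0, -43.6, -1.0, -0.0]
[11.0, -43.6, -1.0, -0.0]
[11.0, -43.6, -1.0, -0.0]
[11.0, -43.6, -1.0, 0.0]
[11.0, -43.6, -1.0, 0.0]
[-0.35333496  0.06826359  0.77879584  1.61493906 -0.04486377  1.48695521
 -0.9559816 ]
```

```bash
python3 -m handwheel '[[[5,-20,-2,0],[9,-34,-2,0],[11,-42,-2,0],[11,-42,-2,0],[11,-42,-1,0]]]'; python3 plan.py .522 .265 .29 -79.3 45 5;python3 -c "
from workcell import readout;print(readout.get_obs()['joint_positions'].round(2))"
```

```text
time: 7.22
ee_pos: [0.5012, -0.0391, 0.2794]
eef_rot: [-3.128, -0.276, 0.033]
contact_force: [0.2, -0.6, -1.2]
gripper_width: 0.315
t 7.22 p [ 0.5012 -0.0391  0.2794] tilt deg 1.22 toolY -79.9 F [ 0.2 -0.6 -1.2] w 0.315
[10.9, -43.6, -1.7, -0.011]
[11.3, -43.5, -1.7, -0.0]
[11.3, -43.5, -1.7, -0.0]
[11.3, -43.5, -1.7, -0.0]
[11.3, -43.5, -1.7, -0.0]
[-0.56 -0.02  0.58  1.68  0.01  1.5  -1.38]
```

```bash
python3 -m handwheel '[[[11,-42,-2,-0.01],[11,-42,-2,0],[11,-42,-2,0],[11,-42,-2,0],[10,-38,-2,0]]]'; python3 plan.py .522 .265 .29 -79.3 45 5;python3 -c "
from workcell import readout;print(readout.get_obs()['joint_positions'].round(2))"
```

```text
time: 7.85
ee_pos: [0.5126, 0.1801, 0.2792]
eef_rot: [3.126, 0.294, -0.053]
contact_force: [0.0, 0.0, -1.2]
gripper_width: 0.315
t 7.85 p [0.5126 0.1801 0.2792] tilt deg 1.95 toolY -79.3 F [ 0.   0.  -1.2] w 0.315
[12.9, -42.7, -6.0, 0.001]
[11.8, -39.0, -5.5, 0.0]
[0.0, 0.0, 0.0, 0.0]
[0.0, 0.0, 0.0, 0.0]
[0.0, 0.0, 0.0, 0.0]
[-0.75  0.09  0.4   1.58 -0.04  1.51 -1.73]
```

```bash
python3 -m handwheel '[[[11,-36,-3,0],[5,-18,-2,0],[0,0,0,0],[0,0,0,0]]]'; python3 plan.py .522 .265 .29 -79.3 45 2;python3 - <<'E'
from workcell import vision,readout
import cv2,numpy as np
print(readout.get_obs()['joint_positions'].round(2))
for n in("scene","top"):
    c=vision.camera(n); im=np.ascontiguousarray(c["image"][:,:,::-1]); np.savez(n+"2.npz",**c)
    cv2.imwrite(f"pics/b_{n}.png",cv2.resize(im[180:390,290:560],(771,600)) if n=="scene" else im)
E
```

```text
time: 8.35
ee_pos: [0.516, 0.238, 0.2775]
eef_rot: [3.12, 0.298, -0.067]
contact_force: [0.4, -1.1, -0.3]
gripper_width: 0.31
t 8.35 p [0.516  0.238  0.2775] tilt deg 2.49 toolY -79.1 F [ 0.4 -1.1 -0.3] w 0.31
[10.4, -25.4, -13.0, 0.004]
[0.0, 0.0, 0.0, 0.0]
[-0.8   0.16  0.37  1.51 -0.06  1.53 -1.81]
```

View pics/b_scene.png

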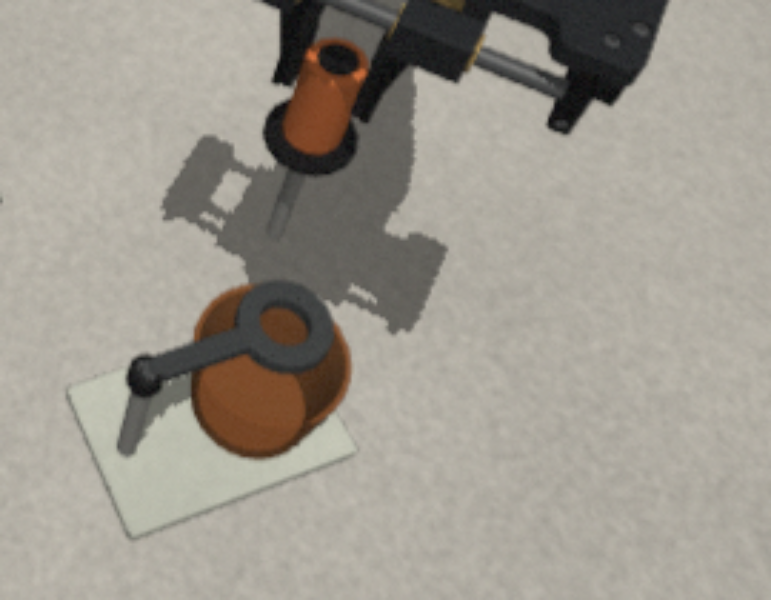

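View pics/b_top.png

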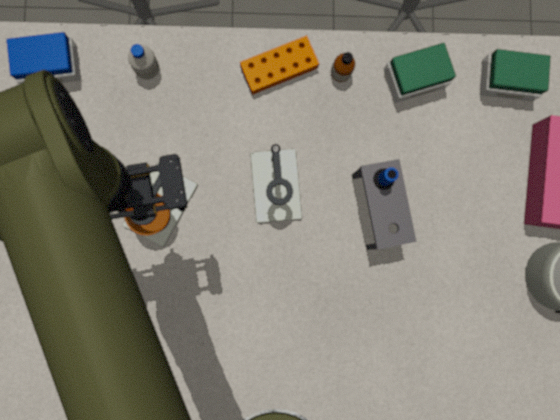

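The probe is held upright with its stem end clear of the ring, and the ring is at about (285,325) in the scene crop. Tilt has drifted to 2.5°, so I'll account for it by aiming with the stem-tip position.

```bash
cat > tip.py <<'E'
from workcell import readout
from scipy.spatial.transform import Rotation as R
import numpy as np
o=readout.get_obs();z=R.from_rotvec(o["eef_rot"]).as_matrix()[:,2];p=np.array(o["ee_pos"])
print("toolz",z.round(3),"collar",(p+.0206*z).round(4),"stemtip",(p+.1106*z).round(4))
E
python3 tip.py; python3 -m handwheel '[[[5,-15,0,0],[3,-11,0,0],[0,0,0,0],[0,0,0,0]]]'; python3 plan.py .522 .265 .28 -79.3 45 1;python3 tip.py
python3 - <<'E'
import numpy as np,cv2
from h import *
# refine rings from initial pictures: outer contour of dark grey, hole contour
for n,(x,y,w,h) in (("top0",(120,190,45,40)),("scene0",(368,275,45,40))):
    c=load(n); im=c["image"][y:y+h,x:x+w].astype(int)
    m=((im.max(2)<85)&(im[:,:,0]-im[:,:,2]<14)).astype(np.uint8)
    cs,hi=cv2.findContours(m,cv2.RETR_CCOMP,cv2.CHAIN_APPROX_NONE)
    for k,q in enumerate(cs):
        if len(q)>25 and hi[0][k][3]>=0:
            e=cv2.fitEllipse(q); ce=np.array(e[0])+[x,y]; print(n,"hole",ce.round(1),np.round(e[1],1),plane(c,ce,.114),plane(c,ce,.12))
E
```

```text
toolz [-0.042 -0.01  -0.999] collar [0.5153 0.2379 0.2573] stemtip [0.5115 0.237  0.1674]
time: 8.95
ee_pos: [0.5198, 0.2656, 0.2782]
eef_rot: [3.122, 0.294, -0.065]
contact_force: [0.3, -1.0, -0.8]
gripper_width: 0.314
t 8.95 p [0.5198 0.2656 0.2782] tilt deg 2.38 toolY -79.3 F [ 0.3 -1.  -0.8] w 0.314
[2.0, 1.0, -1.9, 0.001]
toolz [-0.041 -0.009 -0.999] collar [0.519  0.2654 0.2576] stemtip [0.5153 0.2646 0.1677]
top0 hole [142.9 211. ] [15.6 17.2] [0.52048413 0.26327398 0.114     ] [0.51994053 0.26194388 0.12      ]
scene0 hole [388.9 293.8] [13.6 19.1] [0.52231731 0.26569059 0.114     ] [0.52584426 0.26649504 0.12      ]
```

Hole centre is (0.521, 0.2645), with both views within 2 mm. I'll lower until the stem tip is just above the ring, then check.

```bash
python3 -m handwheel '[[[3,0,12,0],[0,0,12,0],[0,0,8,0],[0,0,0,0],[0,0,0,0]]]'; python3 tip.py; python3 - <<'E'
from workcell import vision
import cv2,numpy as np
for n in("scene","top"):
    c=vision.camera(n); im=np.ascontiguousarray(c["image"][:,:,::-1]); np.savez(n+"3.npz",**c)
    if n=="scene": cv2.imwrite(f"pics/c_{n}.png",cv2.resize(im[220:340,330:490],(800,600)))
E
```

```text
time: 9.57
ee_pos: [0.5212, 0.2647, 0.2429]
eef_rot: [3.121, 0.292, -0.067]
contact_force: [-0.4, -0.2, -1.5]
gripper_width: 0.309
toolz [-0.042 -0.01  -0.999] collar [0.5203 0.2645 0.2223] stemtip [0.5165 0.2636 0.1324]
```

View pics/c_scene.png

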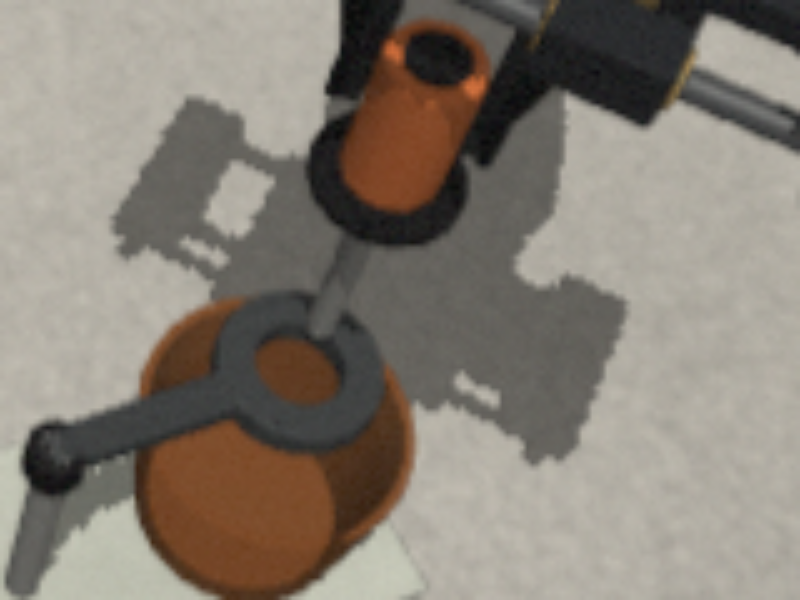

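Stem tip at crop (322,330), i.e. scene pixel (393.9,285.5). It hovers over the hole's far side. I'll compare it with the expected position.

```bash
python3 - <<'E'
from h import *
S=load("scene3")
for z in (.130,.1325,.135): print(z,plane(S,(393.9,285.5),z).round(4))
print(proj(S,[.5165,.2636,.1324]))
cu=(330+388/5-.5,220+182/5-.5) # collar disc centre approx (mid 2.5mm)
print(plane(S,cu,.2253).round(4), proj(S,[.5203,.2645,.2248]))
E
```

```text
0.13 [0.5141 0.2656 0.13  ]
0.1325 [0.5156 0.2659 0.1325]
0.135 [0.5172 0.2663 0.135 ]
[392.32681874 284.98663989]
[0.5214 0.2669 0.2253] [405.93508238 254.59549655]
```

Camera and FK agree on the tip at x≈0.516, and the hole is at 0.521–0.522. Shifting +x by about 4 mm.

```bash
python3 -m handwheel '[[[5,0,0,0],[0,0,0,0]]]'; python3 tip.py;  python3 plan.py .5255 .265 .23 -79.3 45 1
```

```text
time: 9.93
ee_pos: [0.5269, 0.266, 0.2435]
eef_rot: [3.122, 0.292, -0.065]
contact_force: [-0.7, 0.1, -0.9]
gripper_width: 0.312
toolz [-0.041 -0.009 -0.999] collar [0.526  0.2658 0.2229] stemtip [0.5224 0.2649 0.133 ]
t 9.93 p [0.5269 0.266  0.2435] tilt deg 2.39 toolY -79.3 F [-0.7  0.1 -0.9] w 0.312
[-1.0, 0.7, 13.5, -0.0]
```

The stem tip is over the hole. Descending along the tool axis slides the stem along its own line.

```bash
python3 -m handwheel '[[[0,0,10,0],[0,0,12,0],[0,0,12,0],[0,0,0,0]]]'; python3 tip.py
```

```text
time: 10.42
ee_pos: [0.5248, 0.2654, 0.2061]
eef_rot: [3.121, 0.292, -0.067]
contact_force: [0.6, 0.4, -0.5]
gripper_width: 0.311
toolz [-0.042 -0.01  -0.999] collar [0.5239 0.2652 0.1855] stemtip [0.5201 0.2643 0.0956]
```

```bash
python3 - <<'E'
from workcell import vision
import cv2,numpy as np
c=vision.camera("scene"); im=np.ascontiguousarray(c["image"][:,:,::-1])
cv2.imwrite(f"pics/d.png",cv2.resize(im[220:340,330:490],(800,600)))
E
python3 -m handwheel '[[[0,0,12,0],[0,0,12,0],[0,0,12,0],[0,0,0,0]]]'; python3 tip.py
```

```text
time: 10.98
ee_pos: [0.5236, 0.2652, 0.1684]
eef_rot: [3.121, 0.292, -0.066]
contact_force: [0.6, 0.1, -1.4]
gripper_width: 0.312
toolz [-0.041 -0.01  -0.999] collar [0.5228 0.265  0.1478] stemtip [0.5191 0.2641 0.0579]
```

View pics/d.png

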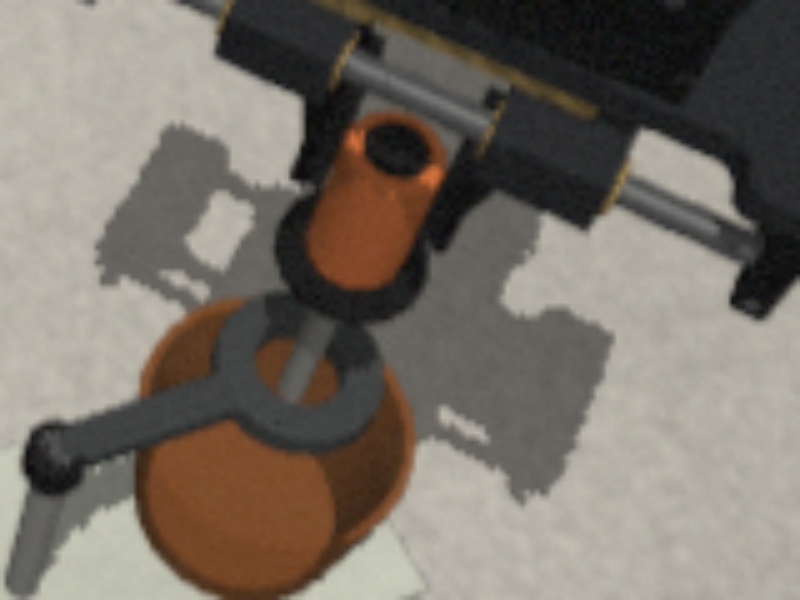

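The stem passes through the hole, tip at (292,395), with no contact force. 28 mm left to go.

```bash
python3 -m handwheel '[[[0,0,10,0],[0,0,8,0],[0,0,4,0],[0,0,0,0]]]'; python3 tip.py
```

```text
time: 11.48
ee_pos: [0.5229, 0.2651, 0.1452]
eef_rot: [3.122, 0.292, -0.065]
contact_force: [0.5, -0.5, -1.2]
gripper_width: 0.312
toolz [-0.04  -0.009 -0.999] collar [0.5221 0.2649 0.1246] stemtip [0.5185 0.2641 0.0347]
```

```bash
python3 -m handwheel '[[[0,0,2.5,0],[0,0,0,0]]]'; python3 tip.py;python3 -m handwheel '[[[0,0,1.5,0],[0,0,0,0]]]'; python3 tip.py
```

```text
time: 11.72
ee_pos: [0.5232, 0.2653, 0.143]
eef_rot: [3.122, 0.292, -0.063]
contact_force: [0.5, -0.4, -1.2]
gripper_width: 0.313
toolz [-0.04  -0.009 -0.999] collar [0.5223 0.2651 0.1224] stemtip [0.5188 0.2643 0.0325]
time: 11.98
ee_pos: [0.5233, 0.2653, 0.1417]
eef_rot: [3.123, 0.292, -0.062]
contact_force: [-0.3, -0.1, -0.4]
gripper_width: 0.317
toolz [-0.039 -0.008 -0.999] collar [0.5225 0.2652 0.1211] stemtip [0.519  0.2644 0.0312]
```

```bash
python3 -m handwheel '[[[0,0,1.2,0],[0,0,0,0]]]'; python3 tip.py;python3 - <<'E'
from workcell import vision
import cv2,numpy as np
c=vision.camera("scene"); im=np.ascontiguousarray(c["image"][:,:,::-1])
cv2.imwrite(f"pics/e.png",cv2.resize(im[220:340,330:490],(800,600)))
E
```

```text
time: 12.22
ee_pos: [0.5235, 0.2655, 0.1414]
eef_rot: [3.123, 0.292, -0.061]
contact_force: [0.6, 0.1, -0.9]
gripper_width: 0.31
toolz [-0.039 -0.008 -0.999] collar [0.5227 0.2653 0.1208] stemtip [0.5192 0.2646 0.0309]
```

View pics/e.png

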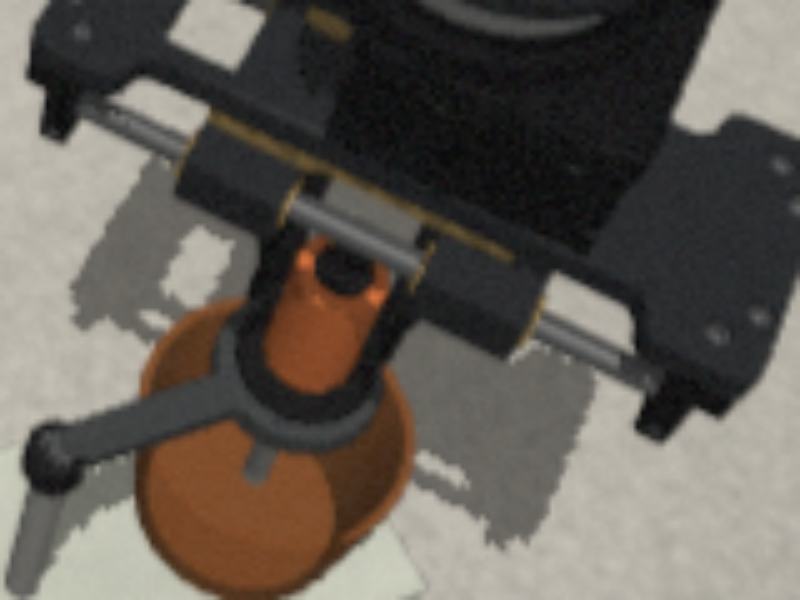

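The collar is centred on the ring with the stem visible below it at (260,465), so it's about touching. I'll edge down until force shows.

```bash
python3 -m handwheel '[[[0,0,2,0],[0,0,0,0]]]'; python3 -m handwheel '[[[0,0,2,0],[0,0,0,0]]]'; python3 tip.py
```

```text
time: 12.52
ee_pos: [0.5237, 0.2656, 0.1415]
eef_rot: [3.124, 0.292, -0.06]
contact_force: [-0.1, 0.7, -1.1]
gripper_width: 0.315
time: 12.78
ee_pos: [0.5237, 0.2657, 0.1413]
eef_rot: [3.125, 0.292, -0.059]
contact_force: [0.2, 0.1, -0.4]
gripper_width: 0.316
toolz [-0.037 -0.006 -0.999] collar [0.523  0.2656 0.1208] stemtip [0.5196 0.2651 0.0308]
```

Two 2 mm down commands produced no descent, so the collar is seated within 1 mm. Releasing.

```bash
python3 -m handwheel '[[[0,0,0,0],[0,0,0,0],[0,0,0,0],[0,0,0,0],[0,0,0,0]]]' 0; python3 -m handwheel '[[[0,0,0,0],[0,0,0,0],[0,0,0,0],[0,0,0,0]]]'; python3 - <<'E'
from workcell import vision
import cv2,numpy as np
c=vision.camera("scene"); im=np.ascontiguousarray(c["image"][:,:,::-1])
cv2.imwrite(f"pics/f.png",cv2.resize(im[220:340,330:490],(800,600)))
E
```

```text
time: 13.4
ee_pos: [0.5236, 0.2658, 0.1399]
eef_rot: [3.124, 0.292, -0.06]
contact_force: [0.8, 0.5, 0.2]
gripper_width: 0.795
time: 13.9
ee_pos: [0.5236, 0.2658, 0.1399]
eef_rot: [3.124, 0.292, -0.06]
contact_force: [0.3, 0.2, 0.4]
gripper_width: 0.998
```

View pics/f.png

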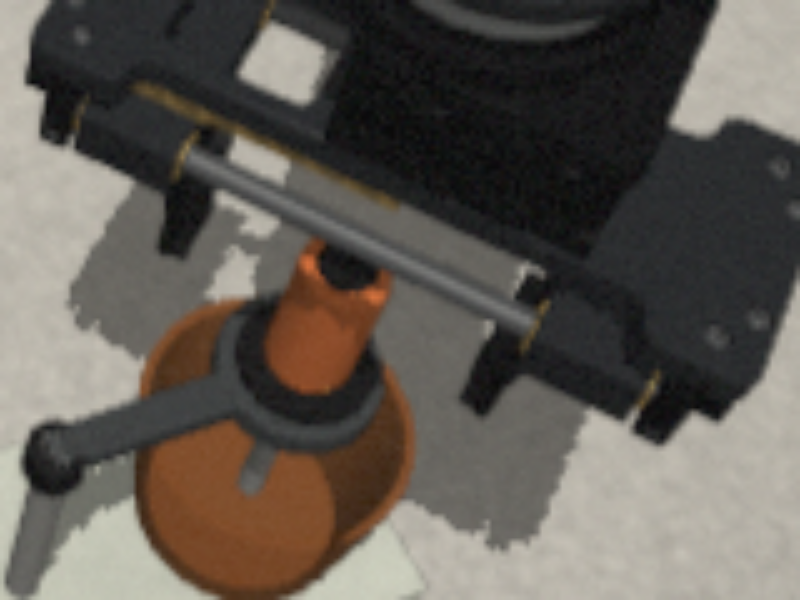

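The probe hangs with its collar on the ring and the fingers are well clear of it. Retreating straight up.

```bash
python3 -m handwheel '[[[0,0,-15,0],[0,0,-25,0],[0,0,-30,0],[0,0,-30,0],[0,0,-10,0]]]'; python3 -m handwheel '[[[-40,0,-10,0],[-40,0,-10,0],[-40,0,0,0],[-40,0,0,0],[0,0,0,0]]]'; python3 - <<'E'
from workcell import vision
from h import *
import cv2,numpy as np
c=vision.camera("scene"); im=np.ascontiguousarray(c["image"][:,:,::-1]); np.savez("scene4.npz",**c)
t=vision.camera("top"); it=np.ascontiguousarray(t["image"][:,:,::-1]); np.savez("top4.npz",**t)
cv2.imwrite("pics/g.png",np.hstack([cv2.resize(im[220:340,330:490],(400,300)),cv2.resize(it,(400,300))]))
E
```

```text
time: 14.58
ee_pos: [0.5281, 0.2664, 0.2565]
eef_rot: [3.125, 0.292, -0.058]
contact_force: [0.6, 0.1, -0.2]
gripper_width: 1.006
time: 15.2
ee_pos: [0.3673, 0.2358, 0.2826]
eef_rot: [3.124, 0.291, -0.058]
contact_force: [0.9, 0.7, -0.3]
gripper_width: 1.003
```

View pics/g.png

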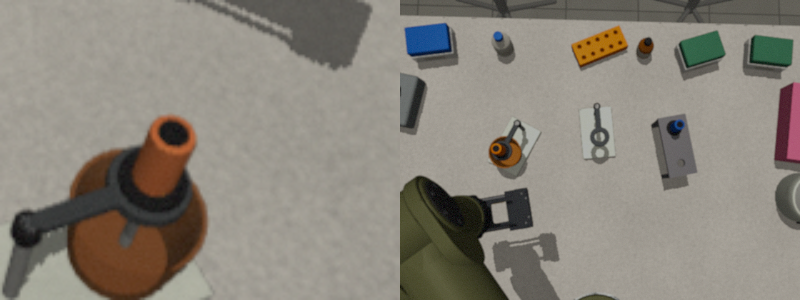

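Both views show the probe standing in the jar eyelet. I'll check it by triangulating the cap.

```bash
python3 - <<'E'
from h import *
import cv2
T=load("top4");S=load("scene4")
def dark(c,x,y,w,h,th=75):
    im=c["image"][y:y+h,x:x+w].astype(int)
    m=((im.max(2)<th)&(im.max(2)-im.min(2)<25)).astype(np.uint8)
    n,l,s,ce=cv2.connectedComponentsWithStats(m,connectivity=4)
    return [(np.round(ce[i]+[x,y],1),int(s[i,4])) for i in range(1,n) if s[i,4]>8]
s=dark(S,391,266,18,14); t=dark(T,128,202,14,14); b=dark(T,386,170,12,10)
print(s,t,"blue",b)
if s and t: print(tri(T,max(t,key=lambda q:q[1])[0],S,max(s,key=lambda q:q[1])[0]))
E
```

```text
[(array([398.9, 273. ]), 78)] [(array([134. , 207.4]), 37)] blue [(array([391.6, 173.8]), 35)]
[0.52087294 0.26567302 0.17715574]
```

```bash
python3 -m handwheel '[[[0,0,0,0],[0,0,0,0]]]'; python3 -c "
from workcell import workorder;print(workorder.job_done())"
```

```text
time: 15.55
ee_pos: [0.371, 0.2354, 0.2817]
eef_rot: [3.123, 0.284, -0.057]
contact_force: [-0.3, 0.2, -0.1]
gripper_width: 1.001
the job is handed in; nothing more can be done
None
```

I took the orange probe from the rack and lowered its stem through the eyelet over the amber jar until the collar seated. Then I released it, backed the arm clear, and handed the job in at about 15.6 s of the 38 s. `job_done()` reports no verdict.

- **Orange probe:** after release its cap triangulated to (0.521, 0.266, 0.177) m, and I had measured the hole centre at about (0.521, 0.265). That puts it within about 1 mm sideways and close to upright. The height reads 3 mm below the expected 0.180 m, roughly in line with the 2 mm calibration and coarse pixel fits.
- **Blue probe:** its cap is within 0.2 px of where it started in the top view.
- **Seating:** I judged contact by the tool stopping its descent, because the force reading never rose above about 1 N. The tool sank about 1.4 mm when I released, so the collar may have settled by about that much.
- **Tilt:** the tool leaned up to about 2.5° while carrying the probe. I allowed for this when inserting the stem.

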